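# Fit the belt finisher's idler roller and hold its tensioner back for a new belt

### The job

I am about to slip a new belt on the belt finisher. Fit the tall idler roller onto the upright spindle of the tensioner arm so that it sits fully down, let go of it, then take the arm's black upright hand grip and push the sprung arm back past the click of its ratchet. Finish while still holding the arm by its grip, pushed a little beyond the click so that you and not the pawl carry the spring; do not let go, and leave the other things on the bench undisturbed.

Things in the scene. Friction and masses are not known exactly. Their poses are not given: they have to be found in the camera images.
- finisher: Bench belt finisher, belt off, fixed: grey deck 346 (y) x 256 mm (x -78 to +178), deck top 70 mm up. Origin on the bench; x to its rear, y along it to the tensioner's end, z up. On deck: drive drum with shroud (x -4, y -100, top 150), platen (x -31, y -62 to 22, top 134), low work rest before it (top 90), motor (x 105, y -95, top 165). +y end: tensioner only.
- tension_angle (a joint): Angle (rad) of the tensioner arm: 0 at rest; grows as the grip is pushed towards the finisher's -y (anticlockwise from above); hard stop at 0.56. Sprung back: some 5.5 N at the grip at 0, 12 N at 0.56. Its tooth lifts the pawl, which clicks in behind it near 0.37; let go after that, the arm returns and hangs on the pawl near 0.36.
- pawl (a joint): Travel (m) of the sprung pawl slider behind the tensioner's pivot: 0 when fully in, rises to about 0.007 as the tooth passes under its nose and snaps back to 0 at the click.
- tensioner: The tensioner arm. Origin on its pivot axis, 70 mm up, at x +50, y +90 mm of the finisher. Turns with the arm: its -x axis points along the arm to spindle and grip. The arm is a flat grey bar 24 mm wide, top 86 mm up; at rest the grip end points 0.22 rad to the finisher's +y side of its -x direction.
- spindle_seat (a point): Centre of the spindle's seat on the arm, 65 mm from the pivot, 92 mm above the bench: a collar 22 mm wide on which the idler's underside rests. The steel spindle rises 49 mm from it: diameter 10 mm, the top 7 mm tapering to 5 mm. Moves with the arm.
- spindle_mid (a point): Point on the spindle's axis 20 mm above the seat, where the middle of the fitted idler lies.
- grip (a point): Black upright sleeve grip at the arm's free end, 155 mm from the pivot: diameter 22 mm, from 94 to 146 mm above the bench, nothing within 50 mm beside it at rest. This point is the centre of its lower end, 94 mm above the bench; its -x axis points outward along the arm. Moves with the arm on an arc about the pivot.
- idler: The tall idler roller: loose plain grey metal cylinder standing on the bench, diameter 46 mm, height 40 mm, 0.1 to 0.2 kg, through bore of 13 mm diameter. Origin at the centre of its underside, z along its axis. Both ends are alike.
- idler_mid (a point): Centre of the tall idler, 20 mm above its origin.
- short_idler: Another roller of the same look, diameter and bore but only 22 mm tall, for narrow belts; not wanted. It and the tall one may stand in either's place. Origin at the centre of its underside.
- model_a: Bystander: cream plaster tooth model, about 58 x 62 x 28 mm, on the bench. Origin under its centre.
- model_b: Bystander: another such plaster model. Origin under its centre.
- yellow_cap: Bystander: small yellow plastic cap, 26 mm wide and tall. Origin under its centre.
- black_dish: Bystander: shallow black dish, 64 mm wide, 16 mm tall. Origin under its centre.
- dropper: Bystander: small amber glass bottle, 42 mm wide, 85 mm tall. Origin under its centre.

How it is judged:
By the outcome, as a careful person would: the job done as asked, in the order asked, and still so for the second after the job is handed in, while the arm keeps its last pose, push and grip.
It also fails if it takes over 53 s, if anything falls off the work surface, if the arm or the gripper's body presses on something with over 40 N, if the wrist force passes 120 N, or if a joint passes its speed limit or range.

### The arm

A 7-joint arm with a two-finger parallel gripper is mounted at the origin on the work surface. World frame = base frame: x ahead of the robot, y to its left, z up, the work surface at z = 0. Lengths are in m, angles in degrees, forces in N, time in s.
With the tool pointing down it reaches from about 0.375 to 0.925 m from the base axis. Payload 3.1 kg.
Tool frame: the origin (TCP) lies between the finger pads; the fingertips stand 19 mm ahead of it and the grasp point (between the pads) is the TCP; z points along the fingers, y is the line along which they close (so a half turn about z gives the same grasp; the last joint's range is limited). The gripper opens to 85 mm and grips with 20 to 120 N. Pads are 22 mm wide; open, the fingers measure 114 mm over their backs; the gripper's body (76 mm by 85 mm) begins 54 mm behind the grasp point. The pads swing forward as they close: fully open they stand 13 mm farther back than shut.
Start: joints at [-75.39, 21.939, 2.515, 91.553, -1.026, 66.532, -2.859], TCP at [0.225, 0.61, 0.25] pointing down, gripper open.
Joint ranges: [-149.38, 149.38], [-23.57, 123.04], [-84.95, 90], [0, 143.3], [-89.99, 269.99], [3.08, 112.72], [-163.45, 163.45]. Speed limits (degrees/s): [159.86, 159.86, 180, 180, 180, 180, 180].

### API

Orientations are given as [roll, pitch, yaw] about the fixed x, y, z axes, in that order (R = Rz(yaw) Ry(pitch) Rx(roll)).
In Python, from station import ctrl, vision gives the robot as it stands.
- The arm moves only by the tool send_rows, never from a script. Its argument "moves" is one flat list of numbers, 5 for each row, row after row: the opening in per cent of the stroke, from 0 (shut) to 100 (fully open), then the shift along the tool's x, y, z in mm, then the turn about the tool's z in rad. A call has 1 to 8 rows; each row shifts and turns the commanded pose from where the row before left it, along the tool's axes as they then stand; what a row does not reach is not made up. A row lasts 1/8 s, in which the tool goes at most 62.5 mm and 10.7 degrees, less where a joint would pass 70% of its speed; a pose out of reach is approached as far as the arm can. A call with a gripper value outside its range is refused whole. The fingers move at their own pace and stop on an object; the grip force is fixed at half the most. Time passes only in rows, so rows that do not move let the fingers close. It gives the time, the measured TCP pose, the force, the opening and the grip force at its end, in the units of the state.
- ctrl.get_state(): the state, without advancing time (a new reading comes with each control period).
- vision.snapshot(name): name is "scene" or "top"; returns a dict with "img" (480x640x3 uint8, blue, green, red), "z_map" (480x640 float32, m along the optical axis (not along the pixel's ray), 0 where there is no reading), "camera_matrix" (3x3 intrinsics, pixels), "k1" (the pictures are not rectified: a ray, as slopes to the right and down, at radius r is drawn at 1 + k1 r^2 times it, then the intrinsics apply), "R" (3x3) and "t" (3): a world point X has camera coordinates R X + t. Camera axes: x right, y down, z forward; pixel columns grow to the right and rows downward; lengths in m; the calibration is good to about 2 mm. A picture is of the moment at which its call begins.
- ctrl.close_job(): hands the job in; it is judged then, once.
The state is a dict: "clock": time; "qpos": joint angles; "qd": joint speeds; "joint_efforts": joint torques, N m; "ee_pos": TCP position; "ee_rot": TCP orientation; "ft_force": force on the tool from outside, world axes, zero at the start; "ft_torque": the same for the moment, N m; "width": finger opening in m; "finger_force": force on a finger pad.
Only numpy, scipy, OpenCV 4.12 (cv2) and the standard library are available. Lean on these libraries where they do the work, as an engineer would, in place of code of your own. Each camera call takes 0.05 s, during which the arm holds its last target. There are 200 camera calls.

## Working session

There is one attempt and no reset: what is moved stays moved. The work goes in short steps, Python scripts to look and compute and a tool call to move; the robot and the scene stay as the last step left them, time stands still between calls to the robot, and variables do not carry over. Pictures are saved under pics/ and viewed, at most 10 in all, crops included, and the job is handed in when it is done.

Besides the shell and the picture viewer there is one more tool, called by a JSON object that holds its "api" and its "payload", one argument or row to a line. send_rows: Moves the arm, as the interface text tells. Its arguments: {"type":"object","properties":{"moves":{"type":"array","items":{"type":"number"}}},"required":["moves"]}

```bash
mkdir -p pics; cat > h.py <<'E'
import numpy as np, cv2
from station import ctrl, vision
def snap(n,f=None):
    s=vision.snapshot(n)
    if f: cv2.imwrite('pics/'+f,s['img'])
    return s
def cloud(s):
    K=np.array(s['camera_matrix']);R=np.array(s['R']);t=np.array(s['t'])
    v,u=np.mgrid[0:480,0:640].astype(float)
    p=cv2.undistortPoints(np.stack([u.ravel(),v.ravel()],1)[:,None],K,np.array([s['k1'],0,0,0.]))[:,0]
    z=s['z_map'].ravel()
    X=(np.c_[p,np.ones(len(p))]*z[:,None]-t)@R
    X[z==0]=np.nan
    return X.reshape(480,640,3)
E
python3 - <<'E'
from h import *
st=ctrl.get_state();print({k:np.round(v,3).tolist() for k,v in st.items()})
for n in('top','scene'):
    s=snap(n,n+'0.png');X=cloud(s);np.save(n+'X.npy',X);print(n,s['k1'],np.round(-np.array(s['R']).T@s['t'],3),np.round(s['R'],2).tolist())
E
```

```text
{'clock': 0.0, 'qpos': [-75.389, 21.991, 2.511, 91.652, -1.027, 66.53, -2.858], 'qd': [-0.044, -0.1, 0.047, 0.102, 0.026, 0.09, 0.067], 'joint_efforts': [-0.0, -43.346, 1.024, -24.951, 0.011, 0.012, -0.0], 'ee_pos': [0.224, 0.609, 0.249], 'ee_rot': [-179.851, 0.007, 159.792], 'ft_force': [-0.587, -0.823, -0.623], 'ft_torque': [-0.023, 0.033, 0.005], 'finger_force': 0.0, 'width': 0.085}
top -0.05246491604405077 [0.452 0.065 1.016] [[0.01, -1.0, -0.02], [-1.0, -0.01, -0.08], [0.08, 0.02, -1.0]]
scene -0.10377882394933108 [1.209 0.829 0.758] [[-0.73, 0.68, -0.02], [0.39, 0.39, -0.83], [-0.56, -0.62, -0.55]]
```

View pics/top0.png

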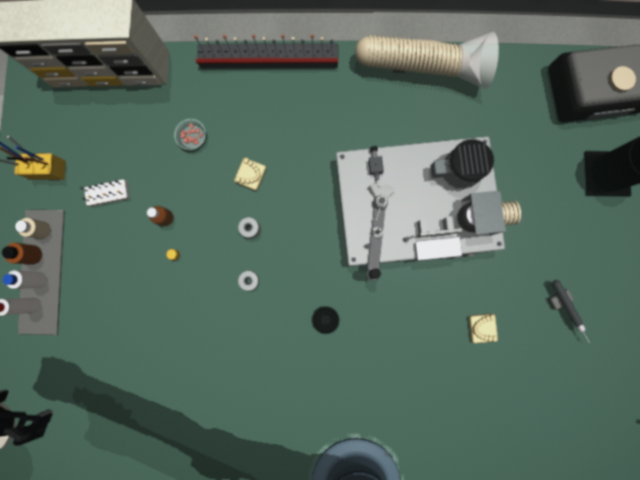

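View pics/scene0.png

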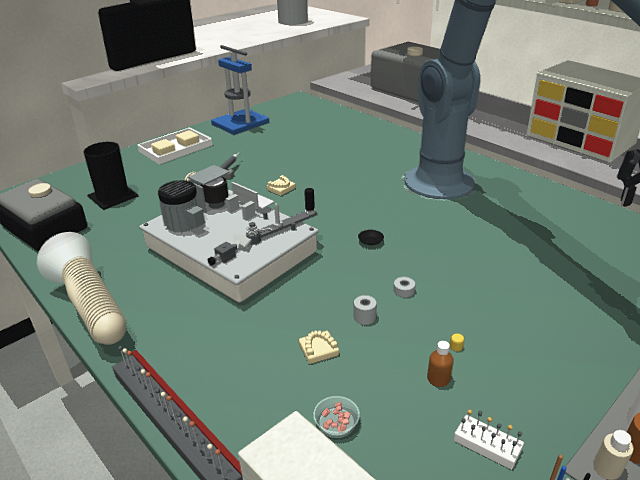

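The top view shows rollers at (248,228) and (248,281); the scene view shows that the one farther from the robot is the tall one. The finisher is at (420,200), with the grip at (374,270) and the spindle near (377,232). Next I'll measure these.

```bash
python3 - <<'E'
from h import *
T=np.load('topX.npy');S=np.load('sceneX.npy')
def rep(n,X,m):
    P=X[m];P=P[~np.isnan(P).any(1)]
    if len(P)<4: print(n,len(P));return
    c,r=cv2.minEnclosingCircle(P[:,:2].astype(np.float32))
    print(n,len(P),'mean',P.mean(0).round(4),'circ',np.round(c,4),round(r,4),'z',np.percentile(P[:,2],[5,50,95]).round(4))
def box(X,x0,x1,y0,y1,z0,z1):
    return (X[...,0]>x0)&(X[...,0]<x1)&(X[...,1]>y0)&(X[...,1]<y1)&(X[...,2]>z0)&(X[...,2]<z1)
for n,(u,v) in dict(tall=(248,220),short=(248,275),grip=(374,272),spin=(377,231),piv=(382,200),deckc=(420,180),a=(250,173),dish=(325,320),drop=(155,213),cap=(172,254)).items(): print(n,T[v,u].round(3))
a=T[228,248];b=T[281,248]
for nm,X in(('top',T),('scene',S)):
    for q,(c,z0,z1) in dict(tall=(a,.034,.05),short=(b,.016,.03)).items():
        rep(nm+q,X,box(X,c[0]-.04,c[0]+.04,c[1]-.04,c[1]+.04,z0,z1))
    g=T[270,374]; rep(nm+'grip',X,box(X,g[0]-.04,g[0]+.04,g[1]-.05,g[1]+.05,.1,.16)); rep(nm+'griptop',X,box(X,g[0]-.04,g[0]+.04,g[1]-.05,g[1]+.05,.138,.156))
    s=T[231,377]; rep(nm+'spin',X,box(X,s[0]-.03,s[0]+.03,s[1]-.03,s[1]+.03,.1,.16))
    m=box(X,g[0]-.05,g[0]+.28,g[1]-.33,g[1]+.12,.062,.078);P=X[m][:,:2].astype(np.float32)
    print(nm,'deck',np.median(X[m][:,2]).round(4),cv2.minAreaRect(P),cv2.boxPoints(cv2.minAreaRect(P)).round(4).tolist())
for nm in('top','scene'):
    im=cv2.imread(f'pics/{nm}0.png')
    c=im[150:290,330:450] if nm=='top' else im[180:290,220:340]
    cv2.imwrite(f'pics/{nm}c.png',cv2.resize(c,None,fx=4,fy=4,interpolation=cv2.INTER_CUBIC))
a=cv2.imread('pics/topc.png');b=cv2.imread('pics/scenec.png');h=min(len(a),len(b));w=np.hstack([a,cv2.copyMakeBorder(b,0,len(a)-len(b),0,0,0)]);cv2.imwrite('pics/both.png',cv2.resize(w,(800,int(800*w.shape[0]/w.shape[1]))))
E
```

```text
tall [0.591 0.252 0.042]
short [0.467 0.252 0.023]
grip [ 0.474 -0.023  0.145]
spin [ 0.559 -0.032  0.123]
piv [ 0.626 -0.043  0.115]
deckc [ 0.68  -0.132  0.072]
a [0.706 0.254 0.02 ]
dish [0.366 0.075 0.006]
drop [0.599 0.448 0.089]
cap [0.513 0.429 0.027]
toptall 302 mean [0.5764 0.2525 0.041 ] circ [0.5764 0.2526] 0.0233 z [0.038  0.0411 0.0439]
topshort 293 mean [0.4551 0.253  0.0232] circ [0.4555 0.254 ] 0.0231 z [0.0199 0.0231 0.0263]
topgrip 113 mean [ 0.472  -0.0239  0.1419] circ [ 0.4724 -0.0253] 0.0109 z [0.1119 0.1462 0.1493]
topgriptop 94 mean [ 0.4723 -0.0252  0.1467] circ [ 0.4721 -0.0255] 0.0109 z [0.144  0.1466 0.1493]
topspin 30 mean [ 0.5607 -0.0337  0.1315] circ [ 0.5599 -0.0343] 0.0041 z [0.1078 0.1368 0.143 ]
top deck 0.071 ((0.636276125907898, -0.13204212486743927), (0.2545279562473297, 0.34785982966423035), 6.61060094833374) [[0.48980000615119934, 0.026100000366568565], [0.5299000144004822, -0.31949999928474426], [0.7827000021934509, -0.29019999504089355], [0.7426999807357788, 0.055399999022483826]]
scenetall 296 mean [0.5796 0.2548 0.0387] circ [0.5786 0.253 ] 0.0251 z [0.035  0.0389 0.0413]
sceneshort 249 mean [0.4582 0.2557 0.0205] circ [0.4558 0.2521] 0.0267 z [0.0171 0.0208 0.0232]
scenegrip 184 mean [ 0.4776 -0.0203  0.1265] circ [ 0.4751 -0.0239] 0.0131 z [0.103  0.1275 0.1458]
scenegriptop 57 mean [ 0.4755 -0.0224  0.1434] circ [ 0.4751 -0.0239] 0.0131 z [0.1392 0.1438 0.1464]
scenespin 70 mean [ 0.564  -0.033   0.1211] circ [ 0.5644 -0.0328] 0.0068 z [0.1013 0.1221 0.1373]
scene deck 0.0694 ((0.6239507794380188, -0.1306481957435608), (0.2843382954597473, 0.34771332144737244), 6.151895999908447) [[0.46399998664855957, 0.027000000700354576], [0.5012000203132629, -0.31869998574256897], [0.7839000225067139, -0.2883000075817108], [0.7466999888420105, 0.05739999935030937]]
```

View pics/both.png

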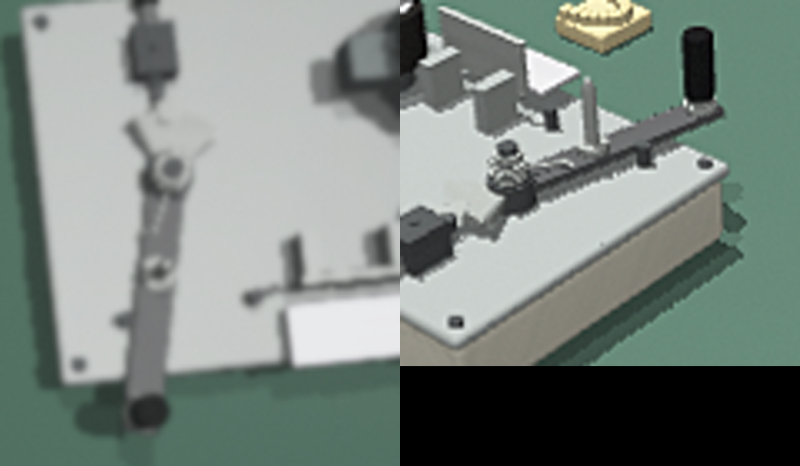

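Finisher yaw is about 6.6°, the pivot is at (0.626, -0.043), the arm points along 174°, the spindle is at about (0.561, -0.035) and the grip at (0.472, -0.026). The tall idler is at (0.577, 0.253). I'll move over it now.

{"api": "send_rows", "payload": {
  "moves": [100,-50,-23.5,0,0,100,-50,-23.5,0,0,100,-50,-23.5,0,0,100,-50,-23.5,0,0,100,-50,-23.5,0,0,100,-50,-23.5,0,0,100,-50,-23.5,0,0,100,-50,-23.5,0,0]
}}

```text
clock: 1.1
ee_pos: [0.5357, 0.2938, 0.2498]
ee_rot: [-180.0, -0.0, 159.8]
ft_force: [-0.0, -0.0, -0.3]
width: 0.0851
finger_force: 0.0
```

{"api": "send_rows", "payload": {
  "moves": [100,-54,-24.5,0,0,100,0,0,40,-0.125,100,0,0,40,-0.125,100,0,0,20,0,100,0,0,0,0]
}}

```text
clock: 1.72
ee_pos: [0.5756, 0.2533, 0.1482]
ee_rot: [-179.9, -0.2, 174.0]
ft_force: [-0.1, -0.5, 0.7]
width: 0.0856
finger_force: 0.0
```

```bash
cat >> h.py <<'E'
def delta(target,yaw=None):
    s=ctrl.get_state();p=np.array(s['ee_pos']);y=np.radians(s['ee_rot'][2])
    d=np.array(target)-p;x=np.array([np.cos(y),np.sin(y)]);yy=np.array([np.sin(y),-np.cos(y)])
    print('pose',p.round(4),np.round(s['ee_rot'],2),'F',np.round(s['ft_force'],1),'w',round(s['width'],4),'ff',round(s['finger_force'],1),'t',round(s['clock'],2))
    print('tool mm',np.round([d[:2]@x*1e3,d[:2]@yy*1e3,-d[2]*1e3],1),'turn',None if yaw is None else round(float(np.radians((s['ee_rot'][2]-yaw+180)%360-180)),3))
E
python3 -c "
from h import *
delta([.577,.2527,.03],174)"
```

```text
pose [0.5756 0.2533 0.1482] [-179.85   -0.21  174.04] F [-0.1 -0.5  0.7] w 0.0856 ff 0.0 t 1.73
tool mm [ -1.4  -0.4 118.2] turn 0.001
```

{"api": "send_rows", "payload": {
  "moves": [100,-1,0,40,0,100,0,0,40,0,100,0,0,25,0,100,0,0,13,0,100,0,0,0,0]
}}

```text
clock: 2.35
ee_pos: [0.5786, 0.254, 0.0328]
ee_rot: [180.0, 0.0, 174.1]
ft_force: [0.6, 0.0, 0.1]
width: 0.0851
finger_force: 0.0
```

{"api": "send_rows", "payload": {
  "moves": [0,0,0,0,0,0,0,0,0,0,0,0,0,0,0,0,0,0,0,0,0,0,0,0,0,0,0,0,0,0,0,0,0,0,0]
}}

```text
clock: 3.22
ee_pos: [0.5797, 0.2537, 0.0343]
ee_rot: [179.9, 0.1, 174.1]
ft_force: [-0.4, -1.2, 5.6]
width: 0.0446
finger_force: 61.2
```

{"api": "send_rows", "payload": {
  "moves": [0,0,0,-20,0,0,0,0,-50,0,0,0,0,-50,0,0,0,0,-50,0,0,0,0,0,0]
}}

```text
clock: 3.85
ee_pos: [0.5819, 0.2551, 0.2093]
ee_rot: [179.6, 0.6, 174.1]
ft_force: [0.2, -0.1, -2.6]
width: 0.0447
finger_force: 61.8
```

```bash
python3 -c "
from h import *
delta([.561,-.0345,.2],174)"
```

```text
pose [0.5819 0.2551 0.2093] [179.58   0.59 174.09] F [ 0.2 -0.1 -2.6] w 0.0447 ff 61.8 t 3.85
tool mm [  -9.1 -290.3    9.3] turn 0.002
```

{"api": "send_rows", "payload": {
  "moves": [0,-1,-36,0,0,0,-1,-42,0,0,0,-1,-42,0,0,0,-1,-42,0,0,0,-1,-42,0,0,0,-1,-42,0,0,0,-2,-42,0,0,0,0,0,0,0]
}}

```text
clock: 4.85
ee_pos: [0.5546, -0.0396, 0.2015]
ee_rot: [-179.8, -0.1, 173.6]
ft_force: [-0.3, 1.2, -1.7]
width: 0.0446
finger_force: 61.9
```

{"api": "send_rows", "payload": {
  "moves": [0,0,0,5,0,0,0,0,0,0]
}}

```text
clock: 5.1
ee_pos: [0.5557, -0.0316, 0.1961]
ee_rot: [180.0, -0.1, 174.3]
ft_force: [-0.0, 0.8, -1.5]
width: 0.0447
finger_force: 61.9
```

```bash
python3 - <<'E'
from h import *
delta([.561,-.0345,.2],174)
out=[]
for nm in('top','scene'):
    s=snap(nm);X=cloud(s)
    K=np.array(s['camera_matrix'])
    def pr(P): return cv2.projectPoints(np.array([P],float),cv2.Rodrigues(np.array(s['R']))[0],np.array(s['t']),K,np.array([s['k1'],0,0,0.]))[0].ravel()
    u,v=pr([.561,-.0345,.15]).astype(int);print(nm,u,v)
    out.append(cv2.resize(s['img'][v-50:v+50,u-50:u+50],(400,400),interpolation=cv2.INTER_CUBIC))
    # idler side points
    m=(abs(X[...,0]-.561)<.035)&(abs(X[...,1]+.0345)<.035)&(X[...,2]>.1)&(X[...,2]<.23)
    if nm=='scene':
        P=X[m]
        for a in np.arange(.1,.23,.01):
            q=P[abs(P[:,2]-a-.005)<.005]
            if len(q):print(a.round(3),len(q),q.mean(0).round(4),np.ptp(q[:,:2],axis=0).round(3))
cv2.imwrite('pics/over.png',np.hstack(out))
E
```

```text
pose [ 0.5557 -0.0316  0.1961] [ 1.7997e+02 -1.5000e-01  1.7428e+02] F [-0.   0.8 -1.5] w 0.0447 ff 61.9 t 5.1
tool mm [-5.5 -2.3 -3.9] turn 0.005
top 379 228
scene 276 199
0.1 17 [ 0.5644 -0.0326  0.1053] [0.011 0.008]
0.11 15 [ 0.564  -0.0326  0.1151] [0.011 0.009]
0.12 18 [ 0.5648 -0.0327  0.1257] [0.009 0.011]
0.13 19 [ 0.5638 -0.0324  0.1354] [0.009 0.009]
0.14 1 [ 0.5642 -0.0354  0.1402] [0. 0.]
0.16 60 [ 0.5651 -0.0171  0.166 ] [0.035 0.039]
0.17 72 [ 0.5682 -0.0178  0.1746] [0.037 0.039]
0.18 65 [ 0.5701 -0.0193  0.1849] [0.028 0.062]
0.19 75 [ 0.5696 -0.0238  0.1954] [0.036 0.066]
0.2 132 [ 0.5622 -0.0367  0.203 ] [0.035 0.061]
0.21 56 [ 0.5582 -0.0439  0.2145] [0.028 0.065]
0.22 60 [ 0.5599 -0.0469  0.2252] [0.027 0.069]
```

View pics/over.png

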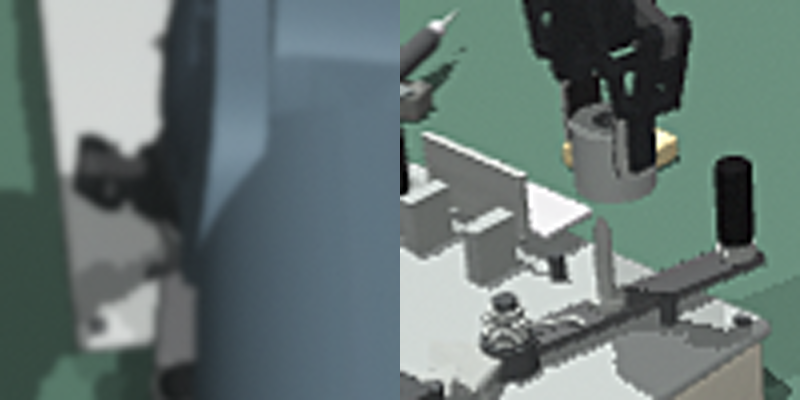

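The scene view shows the idler upright in the fingers at crop (615,160), just above and beside the spindle tip at (602,225). The robot blocks the top camera, so I'll fit both cylinders from the scene camera.

```bash
cat > fit.py <<'E'
from h import *
from scipy.optimize import least_squares
def fit(X,img,c,r,R,z0,z1,lo,hi=255):
    g=img.max(2)
    m=(np.hypot(X[...,0]-c[0],X[...,1]-c[1])<R)&(X[...,2]>z0)&(X[...,2]<z1)&(g>lo)&(g<hi)
    P=X[m];f=lambda q:np.hypot(P[:,0]-q[0],P[:,1]-q[1])-r
    o=least_squares(f,np.array(c)-[.6*r,.8*r] if 0 else c,loss='soft_l1',f_scale=.001)
    print(len(P),'axis',o.x.round(4),'rms',np.sqrt(np.mean(f(o.x)**2)).round(4),'z',np.percentile(P[:,2],[2,98]).round(4));return o.x
E
python3 - <<'E'
from fit import *
s=snap('scene');X=cloud(s)
delta([.5615,-.0355,.2])
a=fit(X,s['img'],[.5615,-.0355],.005,.014,.1,.135,0)
p=ctrl.get_state()['ee_pos']
b=fit(X,s['img'],p[:2],.023,.032,.165,.195,75)
c=fit(X,s['img'],p[:2],.023,.032,.165,.183,75)
b=fit(X,s['img'],p[:2],.023,.032,.15,.22,75)
delta([p[0]+a[0]-c[0],p[1]+a[1]-c[1],.2],174)
E
```

```text
pose [ 0.5566 -0.0322  0.197 ] [ 1.7999e+02 -3.0000e-02  1.7426e+02] F [ 0.2 -0.4 -2.4] w 0.0441 ff 61.9 t 5.25
tool mm [-5.2 -2.8 -3. ] turn None
59 axis [ 0.5623 -0.0354] rms 0.0016 z [0.1009 0.1343]
197 axis [ 0.554  -0.0302] rms 0.0027 z [0.1654 0.1944]
127 axis [ 0.5539 -0.0303] rms 0.0022 z [0.1651 0.1824]
341 axis [ 0.5534 -0.0296] rms 0.0039 z [0.163  0.2137]
pose [ 0.5566 -0.0322  0.197 ] [ 1.7999e+02 -3.0000e-02  1.7426e+02] F [ 0.2 -0.4 -2.4] w 0.0441 ff 61.9 t 5.25
tool mm [-8.8 -4.3 -3. ] turn 0.004
```

{"api": "send_rows", "payload": {
  "moves": [0,-8.5,-4,0,0,0,0,0,8,0,0,0,0,6,0,0,0,0,0,0,0,0,0,0,0]
}}

```text
clock: 5.88
ee_pos: [0.5645, -0.0385, 0.1831]
ee_rot: [-180.0, -0.0, 174.1]
ft_force: [0.8, -0.6, -1.8]
width: 0.0442
finger_force: 61.9
```

```bash
python3 - <<'E'
from fit import *
s=snap('scene');X=cloud(s)
a=fit(X,s['img'],[.5615,-.0355],.005,.014,.1,.135,0)
p=ctrl.get_state()['ee_pos']
b=fit(X,s['img'],p[:2],.023,.032,.151,.181,75)
c=fit(X,s['img'],p[:2],.023,.032,.151,.169,75)
delta([p[0]+a[0]-c[0],p[1]+a[1]-c[1],.2],174)
cv2.imwrite('pics/o2.png',cv2.resize(s['img'][149:249,226:326],(600,600),interpolation=cv2.INTER_CUBIC))
E
```

```text
62 axis [ 0.5624 -0.0351] rms 0.0015 z [0.1005 0.1337]
197 axis [ 0.5621 -0.0369] rms 0.0028 z [0.1518 0.1798]
128 axis [ 0.562 -0.037] rms 0.0021 z [0.1516 0.1684]
pose [ 0.5647 -0.0385  0.1833] [1.8000e+02 1.0000e-02 1.7411e+02] F [-0.   0.1 -1.2] w 0.0444 ff 61.9 t 5.92
tool mm [ -0.3   1.9 -16.7] turn 0.002
```

View pics/o2.png

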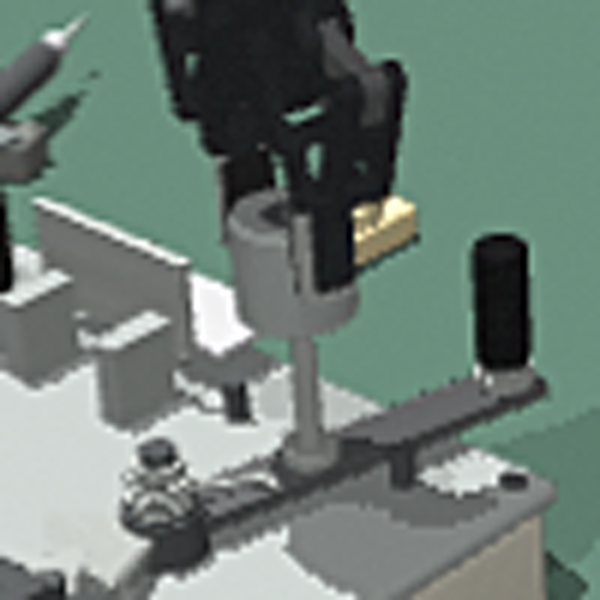

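The idler's bottom centre is at about x=299 and the spindle at 305, so the idler is roughly 2 mm to the left. I'll correct that and lower it slowly.

{"api": "send_rows", "payload": {
  "moves": [0,0.5,2,0,0,0,0,0,4,0,0,0,0,4,0,0,0,0,4,0,0,0,0,4,0,0,0,0,4,0,0,0,0,0,0]
}}

```text
clock: 6.8
ee_pos: [0.564, -0.0365, 0.1627]
ee_rot: [-180.0, -0.1, 174.1]
ft_force: [0.2, 0.1, -1.3]
width: 0.0448
finger_force: 61.9
```

{"api": "send_rows", "payload": {
  "moves": [0,0,0,4,0,0,0,0,4,0,0,0,0,4,0,0,0,0,4,0,0,0,0,4,0,0,0,0,4,0,0,0,0,0,0]
}}

```text
clock: 7.68
ee_pos: [0.564, -0.0365, 0.1388]
ee_rot: [-180.0, -0.1, 174.1]
ft_force: [-0.2, 0.1, -1.5]
width: 0.0443
finger_force: 61.9
```

{"api": "send_rows", "payload": {
  "moves": [0,0,0,3,0,0,0,0,3,0,0,0,0,2,0,0,0,0,2,0,0,0,0,0,0]
}}

```text
clock: 8.3
ee_pos: [0.5642, -0.0365, 0.1291]
ee_rot: [-180.0, -0.0, 174.1]
ft_force: [0.0, -0.6, -2.0]
width: 0.0448
finger_force: 61.9
```

```bash
python3 - <<'E'
from fit import *
s=snap('scene');X=cloud(s)
p=ctrl.get_state()['ee_pos']
c=fit(X,s['img'],p[:2],.023,.032,.105,.125,75)
cv2.imwrite('pics/o3.png',cv2.resize(s['img'][149:249,226:326],(600,600),interpolation=cv2.INTER_CUBIC))
E
```

```text
115 axis [ 0.5615 -0.0332] rms 0.0032 z [0.1054 0.1246]
```

View pics/o3.png

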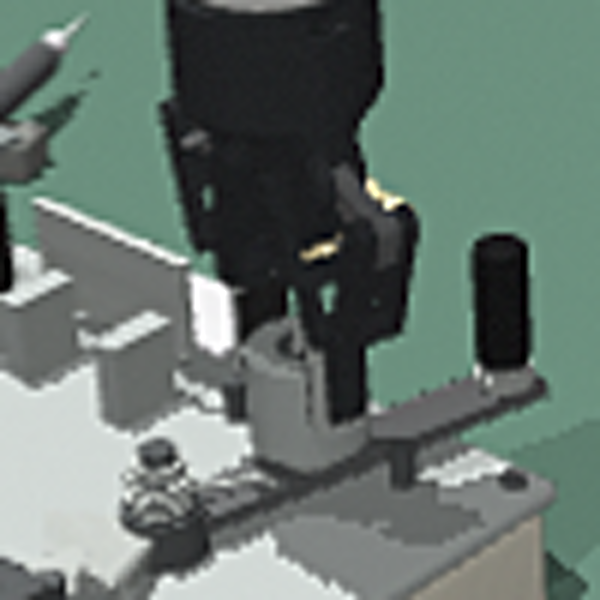

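The idler is on the spindle, with the tip showing in the bore at (290,345). It's a few mm above the seat, so I'll keep going down until it touches.

{"api": "send_rows", "payload": {
  "moves": [0,0,0,1.5,0,0,0,0,1.5,0,0,0,0,0,0]
}}

```text
clock: 8.72
ee_pos: [0.5644, -0.0365, 0.1263]
ee_rot: [-180.0, 0.0, 174.1]
ft_force: [0.0, -0.5, -1.6]
width: 0.0447
finger_force: 62.0
```

{"api": "send_rows", "payload": {
  "moves": [0,0,0,1,0,0,0,0,1,0,0,0,0,0,0]
}}

```text
clock: 9.1
ee_pos: [0.5647, -0.0365, 0.1262]
ee_rot: [180.0, -0.0, 174.1]
ft_force: [-3.8, 0.0, 8.9]
width: 0.0445
finger_force: 63.0
```

Contact at 9 N, so it's seated. Releasing and lifting.

{"api": "send_rows", "payload": {
  "moves": [85,0,0,0,0,85,0,0,0,0,85,0,0,0,0,85,0,0,0,0,85,0,0,-5,0,85,0,0,-15,0,85,0,0,-40,0,85,0,0,-50,0]
}}

```text
clock: 10.1
ee_pos: [0.5637, -0.0366, 0.2355]
ee_rot: [-180.0, -0.1, 174.1]
ft_force: [1.4, -0.5, 0.1]
width: 0.0725
finger_force: 0.0
```

```bash
python3 - <<'E'
from fit import *
s=snap('scene');X=cloud(s)
c=fit(X,s['img'],[.562,-.035],.023,.032,.098,.125,75)
m=(np.hypot(X[...,0]-.562,X[...,1]+.035)<.02)&(X[...,2]>.1)
h=np.histogram(X[m][:,2],bins=np.arange(.1,.16,.004));print(list(zip(h[1].round(3),h[0])))
t=snap('top');Y=cloud(t)
g=fit(X,s['img'],[.472,-.026],.011,.02,.1,.14,0)
delta([g[0],g[1],.125],174)
cv2.imwrite('pics/o4.png',cv2.resize(s['img'][149:249,226:326],(600,600),interpolation=cv2.INTER_CUBIC))
E
```

```text
212 axis [ 0.5626 -0.0355] rms 0.0018 z [0.0984 0.1242]
[(np.float64(0.1), np.int64(1)), (np.float64(0.104), np.int64(3)), (np.float64(0.108), np.int64(3)), (np.float64(0.112), np.int64(1)), (np.float64(0.116), np.int64(2)), (np.float64(0.12), np.int64(2)), (np.float64(0.124), np.int64(2)), (np.float64(0.128), np.int64(77)), (np.float64(0.132), np.int64(43)), (np.float64(0.136), np.int64(6)), (np.float64(0.14), np.int64(3)), (np.float64(0.144), np.int64(0)), (np.float64(0.148), np.int64(0)), (np.float64(0.152), np.int64(0))]
130 axis [ 0.4723 -0.0259] rms 0.0016 z [0.1011 0.1392]
pose [ 0.5693 -0.0372  0.2423] [179.86   0.83 174.08] F [ 1.9 -1.   0.1] w 0.0725 ff 0.0 t 10.2
tool mm [ 97.6   1.2 117.3] turn 0.001
```

View pics/o4.png

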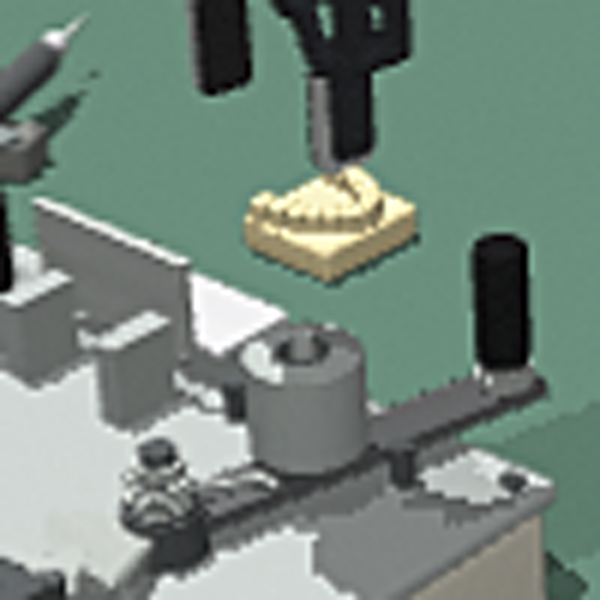

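Idler top is at about 132 mm, so it is fully seated on the spindle, and the fingers are clear. The grip is at crop (500,300). Moving over it.

{"api": "send_rows", "payload": {
  "moves": [85,45,0.5,0,0,85,47,1,0,0,85,0,0,20,0,85,0,0,0,0,85,0,0,0,0]
}}

```text
clock: 10.82
ee_pos: [0.4739, -0.0257, 0.2151]
ee_rot: [180.0, 0.1, 174.1]
ft_force: [0.1, -0.3, 0.2]
width: 0.0726
finger_force: 0.0
```

```bash
python3 -c "
from h import *
delta([.472,-.0257,.123],174)"
```

```text
pose [ 0.4739 -0.0257  0.2151] [1.800e+02 8.000e-02 1.741e+02] F [ 0.1 -0.3  0.2] w 0.0726 ff 0.0 t 10.82
tool mm [ 1.9 -0.2 92.1] turn 0.002
```

{"api": "send_rows", "payload": {
  "moves": [85,1.5,0,35,0,85,0,0,35,0,85,0,0,22,0,85,0,0,0,0,60,0,0,0,0,40,0,0,0,0,20,0,0,0,0,0,0,0,0,0]
}}

```text
clock: 11.82
ee_pos: [0.4724, -0.0268, 0.1237]
ee_rot: [-179.9, 0.1, 174.1]
ft_force: [-1.5, -2.8, 6.1]
width: 0.0203
finger_force: 58.5
```

{"api": "send_rows", "payload": {
  "moves": [0,0,0,0,0,0,0,0,0,0,0,0,0,0,0,0,0,0,0,0]
}}

```text
clock: 12.32
ee_pos: [0.4724, -0.0268, 0.1237]
ee_rot: [-179.9, 0.1, 174.1]
ft_force: [-1.4, -3.2, 5.9]
width: 0.0206
finger_force: 58.6
```

```bash
python3 - <<'E'
from h import *
piv=np.array([.6262,-.0423])
p=np.array(ctrl.get_state()['ee_pos'])[:2];delta([*p,.123],174)
v=p-piv;r=np.hypot(*v);a0=np.arctan2(v[1],v[0]);print(r,np.degrees(a0))
y=np.radians(ctrl.get_state()['ee_rot'][2])
E
```

```text
pose [ 0.4724 -0.0268  0.1237] [-1.7994e+02  1.2000e-01  1.7409e+02] F [-1.4 -3.2  5.9] w 0.0206 ff 58.6 t 12.32
tool mm [0.  0.  0.7] turn 0.002
0.1545420779607735 174.2452048504187
```

Grip is held. Now pushing along the arc.

{"api": "send_rows", "payload": {
  "moves": [0,-0.07,-4.65,0,-0.03,0,-0.07,-4.65,0,-0.03,0,-0.07,-4.65,0,-0.03,0,-0.07,-4.65,0,-0.03,0,-0.07,-4.65,0,-0.03,0,-0.07,-4.65,0,-0.03,0,0,0,0,0]
}}

```text
clock: 13.2
ee_pos: [0.4718, -0.0512, 0.1237]
ee_rot: [179.8, 0.1, -175.7]
ft_force: [-2.8, 4.3, 7.8]
width: 0.021
finger_force: 59.0
```

```bash
cat > ang.py <<'E'
from h import *
piv=np.array([.6262,-.0423])
st=ctrl.get_state();p=np.array(st['ee_pos'])[:2];v=p-piv
a=np.arctan2(v[1],v[0])%(2*np.pi);print('r',np.hypot(*v).round(4),'theta',round(a-np.radians(174.2),4),'yaw-change',round(np.radians(st['ee_rot'][2]%360-174.1),4),'F radial,tang',np.round([np.dot(st['ft_force'][:2],[np.cos(a),np.sin(a)]),np.dot(st['ft_force'][:2],[-np.sin(a),np.cos(a)])],1),st['ft_torque'],st['ft_force'][2])
E
python3 ang.py
```

```text
r 0.1547 theta 0.1589 yaw-change 0.1783 F radial,tang [ 2.5 -4.5] [ 0.3932352   0.49489941 -0.57748401] 7.758587701689373
```

{"api": "send_rows", "payload": {
  "moves": [0,-0.07,-4.65,0,-0.03,0,-0.07,-4.65,0,-0.03,0,-0.07,-4.65,0,-0.03,0,-0.07,-4.65,0,-0.03,0,-0.07,-4.65,0,-0.03,0,-0.07,-4.65,0,-0.03,0,0,0,0,0]
}}

```text
clock: 14.08
ee_pos: [0.4758, -0.079, 0.1236]
ee_rot: [179.8, 0.0, -165.4]
ft_force: [-3.7, 4.5, 10.2]
width: 0.0205
finger_force: 59.2
```

```bash
python3 ang.py
```

```text
r 0.1548 theta 0.3405 yaw-change 0.3582 F radial,tang [ 2.5 -5.3] [ 0.40872628  0.82415876 -0.53509847] 10.201557575965756
```

{"api": "send_rows", "payload": {
  "moves": [0,-0.05,-3.9,0,-0.025,0,-0.05,-3.9,0,-0.025,0,-0.05,-3.9,0,-0.025,0,-0.01,-1.5,0,-0.01,0,0,0,0,0,0,0,0,0,0]
}}

```text
clock: 14.82
ee_pos: [0.4792, -0.0913, 0.1236]
ee_rot: [179.7, -0.0, -160.5]
ft_force: [-5.4, 4.2, 10.2]
width: 0.0207
finger_force: 59.4
```

```bash
python3 ang.py; python3 - <<'E'
from fit import *
s=snap('scene');X=cloud(s)
piv=np.array([.6262,-.0423])
c=fit(X,s['img'],[.565,-.06],.023,.035,.1,.125,75);v=c-piv;print('spindle angle',(np.arctan2(v[1],v[0])%(2*np.pi))-np.radians(174.2),np.hypot(*v))
a=s['img'][160:260,200:300]
cv2.imwrite('pics/o5.png',cv2.resize(a,(600,600),interpolation=cv2.INTER_CUBIC))
E
```

```text
r 0.1549 theta 0.4228 yaw-change 0.4428 F radial,tang [ 3.8 -5.7] [ 0.47724918  0.90067214 -0.64566668] 10.208761621244687
196 axis [ 0.5653 -0.0623] rms 0.0018 z [0.1006 0.1243]
spindle angle 0.41824726921983446 0.06408124187112396
```

View pics/o5.png

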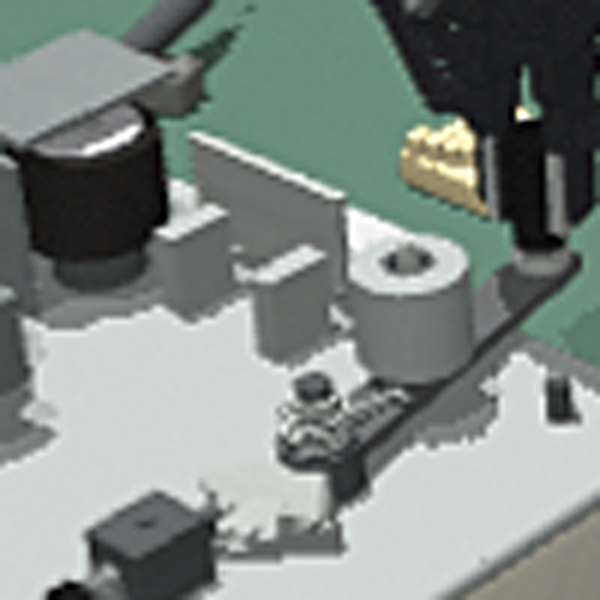

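The idler sits fully down on the spindle. Two measurements put the arm at about 0.42 rad, past the 0.37 click, and the grip is still held. Handing in.

```bash
python3 -c "
from station import ctrl
print(ctrl.close_job())"
```

```text
the job is handed in; nothing more can be done
None
```

The job is handed in: the tall idler is fully down on its spindle and released, and the gripper still holds the tensioner arm by its grip at about 0.42 rad. That is past the 0.37 click going by angle, as I did not see the pawl itself drop in; nothing else on the bench was touched.

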